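# Sweep loose jar lids into the catch tray

## Task

Clear the microscope bench: with the fingers closed, sweep the three loose orange jar lids along the bench through the open front of the steel catch tray, until all three lie flat and wholly inside it. Only push them: do not pick up or lift any lid. Leave the vial, the microscope objective and the slide box standing where they are.

Things in the scene. Friction and masses are not known exactly. Their poses are not given: they have to be found in the camera images.
- lid_a: Loose orange specimen-jar lid, a flat solid disc 44 mm in diameter and 16 mm high with a red spot on top, 12 to 21 g, lying flat on the bench and sliding freely (one of three alike). Origin: centre of its underside; z up along its axis.
- lid_b: Loose orange specimen-jar lid, a flat solid disc 44 mm in diameter and 16 mm high with a red spot on top, 12 to 21 g, lying flat on the bench and sliding freely (one of three alike). Origin: centre of its underside; z up along its axis.
- lid_c: Loose orange specimen-jar lid, a flat solid disc 44 mm in diameter and 16 mm high with a red spot on top, 12 to 21 g, lying flat on the bench and sliding freely (one of three alike). Origin: centre of its underside; z up along its axis.
- tray: Steel catch tray, fixed: two side walls and a back wall, 4 mm thick, 25 mm high; the front (mouth) is open. Inside 200 mm wide (y) and 130 mm deep (x). Blue floor flush with the bench, no step at the mouth. Origin: bench height, middle of the inner floor; x points level from mouth to back wall, z up. Mouth line x = -65 mm, back wall inner face x = +65 mm, side walls' inner faces y = -100 and +100 mm.
- jar: Amber glass vial with a white cap, round, 34 mm in diameter, 50 mm tall, 80 g, standing loose among the lids; to be left alone. Origin: centre of its underside, z up.
- objective: Microscope objective, dark metal with a yellow ring, round, 32 mm in diameter, 50 mm tall, 130 g, standing loose on the bench; to be left alone. Origin: centre of its underside, z up.
- slide_box: Blue slide box with a white label, 85 mm (its x) by 100 mm (its y) by 34 mm high, 250 g, loose on the bench; to be left alone. Origin: centre of its underside, z up.

How it is judged:
At the end, for the whole second after the job is handed in: All three lids lie flat on the bench inside the tray, at rest, each wholly behind the line of the mouth (3 mm tolerance) and between the walls; the vial, objective and slide box stand upright within 15 mm of where they were (x of lid_a in the frame of tray between -0.046 and 0.065 m and y of lid_a in the frame of tray between -0.1 and 0.1 m and height (world z) of each of lid_a, lid_b, lid_c below 0.004 m and angle between each of lid_a, lid_b, lid_c's own z axis and vertical below 0.1 rad and linear speed of each of lid_a, lid_b, lid_c below 0.02 m/s and x of lid_b in the frame of tray between -0.046 and 0.065 m and y of lid_b in the frame of tray between -0.1 and 0.1 m and x of lid_c in the frame of tray between -0.046 and 0.065 m and y of lid_c in the frame of tray between -0.1 and 0.1 m and distance of each of jar, objective, slide_box from where it was at the start of the episode below 0.015 m and angle between each of jar, objective, slide_box's own z axis and vertical below 0.2 rad); the robot touches nothing.
It fails at once if a lid was lifted off the bench (its underside centre more than 15 mm up) (height (world z) of any of lid_a, lid_b, lid_c above 0.015 m).
It fails at once if the vial, objective or slide box was shifted more than 15 mm or tipped (distance of any of jar, objective, slide_box from where it was at the start of the episode above 0.015 m or angle between any of jar, objective, slide_box's own z axis and vertical above 0.3 rad).
It also fails if it takes over 64 s, if anything falls off the work surface, if the arm or the gripper's body presses on something with over 40 N, if the wrist force passes 120 N, or if a joint passes its speed limit or range.

## Robot

A 6-joint arm with a two-finger parallel gripper is mounted at the origin on the work surface. World frame = base frame: x ahead of the robot, y to its left, z up, the work surface at z = 0. Lengths are in m, angles in rad, forces in N, time in s.
With the tool pointing down it reaches from about 0.375 to 0.975 m from the base axis. Payload 3.8 kg.
Tool frame: the origin (TCP) lies at the very end of the fingers, on their centre line; the grasp point (between the pads) lies 19 mm behind it (bot.pinch_z is the distance from the TCP to the grasp point, in m); x points along the fingers, y is the direction in which the jaws open and shut, and the axes are right-handed (so a half turn about x gives the same grasp; the last joint's range is limited). The gripper opens to 85 mm and grips with 20 to 120 N. Pads are 22 mm wide; open, the fingers measure 114 mm over their backs; the gripper's body (76 mm by 85 mm) begins 54 mm behind the grasp point. The pads swing forward as they close: fully open they stand 13 mm farther back than shut.
Start: joints at [1.292, 0.264, 1.604, -0, 1.274, -0.037], TCP at [0.162, 0.655, 0.203] pointing down, gripper open.
Joint ranges: [-2.63, 2.63], [-0.94, 2.18], [0.31, 2.57], [-1.31, 4.45], [0, 2.66], [-2.55, 2.55]. Speed limits (rad/s): [2.57, 2.57, 3.14, 3.14, 3.14, 3.14].

## Interface

Orientations are given as a rotation vector (axis times angle).
In Python, from workcell import monitor, imaging, finish_job, bot gives the robot as it stands.
- The arm moves only by the tool jog_arm, never from a script. Its argument "rows" is a list of rows, each a list of 7 numbers: the shift along the tool's x, y, z in m, then the turn, a rotation vector about the tool's x, y, z in rad, then the opening in per cent of the stroke, from 0 (shut) to 100 (fully open). A call has 1 to 20 rows; each row is the pose to reach, as a shift and turn from the pose measured when the call began, along the tool's axes at that moment; what a row does not reach only later rows make up. A row lasts 1/10 s, in which the tool goes at most 50 mm and 8.59 degrees, less where a joint would pass 70% of its speed; a pose out of reach is approached as far as the arm can. A call with a gripper value outside its range is refused whole. The fingers move at their own pace and stop on an object; "force" is the grip in N (left out, the last holds). Time passes only in rows, so rows that repeat a pose let the fingers close. It gives the time, the measured TCP pose, the force and the opening at its end, in the units of the state.
- monitor.read_state(): the state, without advancing time (a new reading comes with each control period).
- imaging.read_camera(name): name is "scene" or "top"; returns the picture (384x512x3 uint8, blue, green, red); there is no depth.
- imaging.camera_params(name): a dict with "fx", "fy", "cx", "cy" (pixels), "T" (4x4, takes a point from camera to world coordinates). Camera axes: x right, y down, z forward; pixel columns grow to the right and rows downward; lengths in m; the calibration is good to about 2 mm. A picture is of the moment at which its call begins. camera_params takes no time and is no camera call.
- finish_job(): hands the job in, once; it reports no verdict.
The state is a dict: "time": time; "q": joint angles; "joint_vel": joint speeds; "joint_torque": joint torques, N m; "tool_pos": TCP position; "tcp_rot": TCP orientation; "wrist_force": force on the tool from outside, world axes, zero at the start; "torque": the same for the moment, N m; "width": opening from 0.0 (shut) to 1.0 (fully open).
Only numpy, scipy, OpenCV 4.12 (cv2) and the standard library are available. Lean on these libraries where they do the work, as an engineer would, in place of code of your own. Each camera call takes 0.05 s, during which the arm holds its last target. There are 200 camera calls.

## Working session

There is one attempt and no reset: what is moved stays moved. The work goes in short steps, Python scripts to look and compute and a tool call to move; the robot and the scene stay as the last step left them, time stands still between calls to the robot, and variables do not carry over. Pictures are saved under pics/ and viewed, about 8 in all and at most 12, crops included, and the job is handed in when it is done.

Besides the shell and the picture viewer there is one more tool, called after "Request:" as a command line: name --pt "numbers of a row" for each row, then --argument value for the rest. jog_arm: Moves the arm, as the interface text tells. Its arguments: {"type":"object","properties":{"rows":{"type":"array","items":{"type":"array","items":{"type":"number"}}},"force":{"type":"number"}},"required":["rows"]}

```bash
mkdir -p pics; ls; python3 - <<'E'
from workcell import monitor, imaging
import cv2,numpy as np
s=monitor.read_state();print({k:np.round(s[k],3) for k in('time','tool_pos','tcp_rot','width')})
for n in('top','scene'):
    cv2.imwrite(f'pics/{n}0.png',imaging.read_camera(n)); p=imaging.camera_params(n);print(n,p['fx'],p['cx'],p['cy'],np.round(p['T'],3).tolist())
E
```

```text
pics
{'time': np.float64(0.0), 'tool_pos': array([0.161, 0.655, 0.202]), 'tcp_rot': array([ 0.188,  1.563, -0.192]), 'width': np.float64(1.004)}
top 458.8327076594685 253.36197659079622 193.3293728162169 [[-0.012, -0.979, 0.205, 0.36], [-1.0, 0.011, -0.006, -0.05], [0.004, -0.205, -0.979, 1.131], [0.0, 0.0, 0.0, 1.0]]
scene 468.0463782905413 251.72917581430426 196.6746650712448 [[0.156, 0.618, -0.77, 1.368], [0.988, -0.099, 0.121, -0.197], [-0.002, -0.779, -0.626, 0.702], [0.0, 0.0, 0.0, 1.0]]
```

View pics/top0.png

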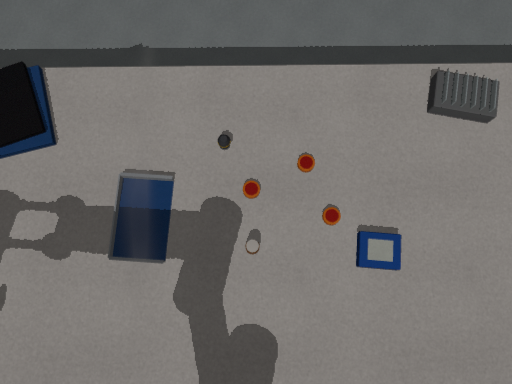

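View pics/scene0.png

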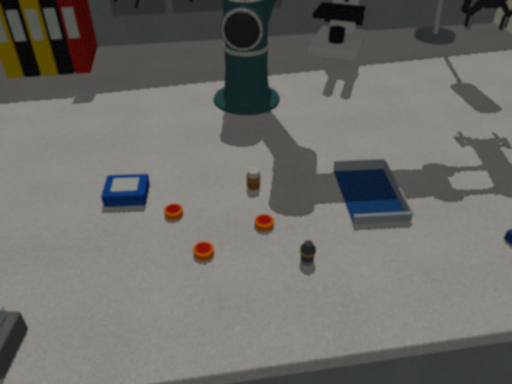

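```bash
cat > h.py <<'E'
from workcell import monitor, imaging
import cv2,numpy as np
def ray(p,uv,z):
    T=p['T'];d=T[:3,:3]@[(uv[0]-p['cx'])/p['fx'],(uv[1]-p['cy'])/p['fy'],1]
    return (T[:3,3]+d*(z-T[2,3])/d[2])[:2]
def blobs(m,amin=25):
    n,l,st,c=cv2.connectedComponentsWithStats(m.astype('uint8'))
    return [(c[i],st[i,4],l==i) for i in range(1,n) if st[i,4]>=amin]
def lids(n):
    im=imaging.read_camera(n);h=cv2.cvtColor(im,cv2.COLOR_BGR2HSV);p=imaging.camera_params(n)
    m=((h[...,0]<18)|(h[...,0]>172))&(h[...,1]>170)&(h[...,2]>60)
    return im,p,h,[(ray(p,c,.010),c,a) for c,a,_ in blobs(m)]
E
python3 - <<'E'
from h import *
for n in('top','scene'):
    im,p,h,L=lids(n);print(n)
    for w,c,a in L:print(' lid',np.round(w,3),np.round(c),a)
    m=(h[...,0]>100)&(h[...,0]<130)&(h[...,1]>130)
    for c,a,mm in blobs(m,200):
        r=cv2.minAreaRect(np.argwhere(mm)[:,::-1].astype('float32'))
        cn=cv2.approxPolyDP(max(cv2.findContours(mm.astype('uint8'),0,2)[0],key=cv2.contourArea),5,True)[:,0]
        print(' blue',np.round(c),a,[np.round(ray(p,q,0.),3).tolist() for q in cn],cn.tolist())
p=imaging.camera_params('top')
print('jar top',ray(p,(252.5,246),.05),'obj top',ray(p,(224,141),.05))
p=imaging.camera_params('scene')
print('jar top',ray(p,(253,172),.05),'obj top',ray(p,(308,244),.05))
im=cv2.imread('pics/top0.png')[120:280,100:420];cv2.imwrite('pics/c.png',cv2.resize(im,(800,400),interpolation=2))
E
```

```text
top
 lid [ 0.673 -0.19 ] [305. 163.] 227
 lid [ 0.606 -0.051] [251. 189.] 235
 lid [ 0.537 -0.249] [331. 216.] 238
 blue [ 34. 119.] 1458 [[0.95, 0.513], [0.945, 0.544], [0.768, 0.479], [0.726, 0.591], [0.699, 0.589], [0.735, 0.451]] [[38, 66], [26, 68], [45, 131], [0, 147], [0, 157], [55, 143]]
 blue [160. 214.] 1363 [[0.634, 0.204], [0.458, 0.19], [0.435, 0.163], [0.631, 0.148]] [[150, 180], [153, 250], [164, 259], [172, 181]]
 blue [119. 240.] 321 [[0.546, 0.28], [0.447, 0.288], [0.446, 0.261]] [[118, 215], [113, 255], [124, 255]]
 blue [377. 250.] 975 [[0.494, -0.315], [0.416, -0.308], [0.407, -0.411], [0.488, -0.419]] [[358, 233], [357, 265], [399, 268], [400, 235]]
scene
 lid [-0.555 -0.599] [77. 44.] 728
 lid [ 0.465 -0.052] [253. 183.] 69
 lid [ 0.541 -0.249] [173. 211.] 223
 lid [ 0.611 -0.052] [264. 222.] 243
 lid [ 0.677 -0.191] [203. 251.] 290
 blue [368. 192.] 2148 [[0.439, 0.164], [0.613, 0.151], [0.608, 0.273], [0.449, 0.286]] [[335, 172], [352, 217], [402, 210], [382, 170]]
 blue [126. 193.] 876 [[0.38, -0.311], [0.364, -0.409], [0.476, -0.409], [0.491, -0.319]] [[147, 176], [108, 176], [104, 204], [143, 204]]
jar top [ 0.4600891 -0.0537455] obj top [0.71911611 0.01358497]
jar top [ 0.47367243 -0.05396672] obj top [0.73081434 0.01478517]
```

View pics/c.png

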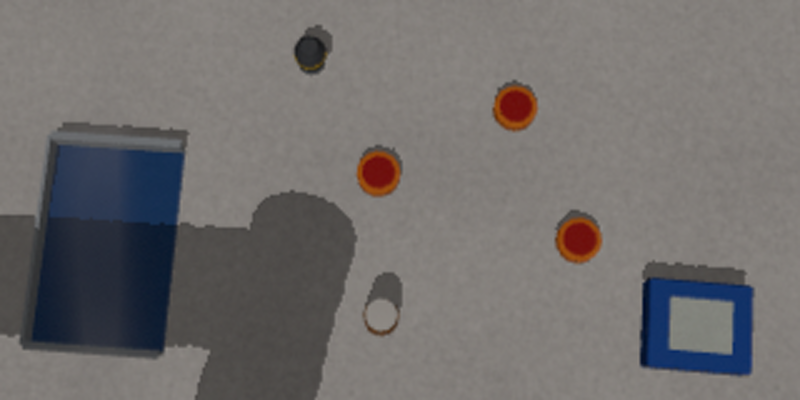

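```bash
cat >> h.py <<'E'
from scipy.spatial.transform import Rotation as Ro
def move(pos,d=None):
    """tool-frame shift and turn to reach pos with tool z along d (horizontal), x down"""
    s=monitor.read_state();R=Ro.from_rotvec(s['tcp_rot']);R0=R.as_matrix()
    sh=R0.T@(np.array(pos)-s['tool_pos']);rv=np.zeros(3)
    if d is not None:
        z=np.r_[d[:2],0]/np.hypot(*d[:2]);x=np.array([0,0,-1.]);G=np.c_[x,np.cross(z,x),z]
        rv=(R.inv()*Ro.from_matrix(G)).as_rotvec()
    print('t',round(float(s['time']),2),'pos',np.round(s['tool_pos'],4),'shift',np.round(sh,4),'turn',np.round(rv,4));return sh,rv
E
python3 - <<'E'
from h import *
print(np.round(Ro.from_rotvec(monitor.read_state()['tcp_rot']).as_matrix(),3))
for a,b in (((.609,-.051),(.48,.225)),((.539,-.249),(.54,.22)),((.675,-.19),(.605,.22))):
    a=np.array(a);b=np.array(b);d=(b-a)/np.linalg.norm(b-a)
    st=a-d*.055; print(d,st,np.linalg.norm(b-a)); move([*st,.12],d)
E
```

```text
[[-0.     0.239  0.971]
 [-0.001  0.971 -0.239]
 [-1.    -0.001 -0.   ]]
[-0.42342446  0.90593141] [ 0.63228835 -0.10082623] 0.30465882557378837
t 0.2 pos [0.1615 0.6549 0.2025] shift [ 0.0833 -0.6209  0.6381] turn [-2.2498e+00 -1.6000e-03  7.0000e-04]
[0.00213219 0.99999773] [ 0.53888273 -0.30399987] 0.4690010660968693
t 0.2 pos [0.1615 0.6549 0.2025] shift [ 0.0836 -0.8405  0.596 ] turn [-1.8104e+00 -1.3000e-03  1.0000e-03]
[-0.16829646  0.98573643] [ 0.68425631 -0.2442155 ] 0.4159326868617085
t 0.2 pos [0.1615 0.6549 0.2025] shift [ 0.0835 -0.7477  0.7229] turn [-1.9817e+00 -1.5000e-03  9.0000e-04]
```

```bash
python3 - <<'E'
from h import *
d=np.array([-.4234,.9059]); move([.6323,-.1008,.12],-d)
E
```

```text
t 0.2 pos [0.1615 0.6549 0.2025] shift [ 0.0833 -0.6209  0.6381] turn [8.918e-01 6.000e-04 1.400e-03]
```

Request:
jog_arm --pt "0 -0.621 0.638 0.892 0 0 0" --pt "0 -0.621 0.638 0.892 0 0 0" --pt "0 -0.621 0.638 0.892 0 0 0" --pt "0 -0.621 0.638 0.892 0 0 0" --pt "0 -0.621 0.638 0.892 0 0 0" --pt "0 -0.621 0.638 0.892 0 0 0" --pt "0 -0.621 0.638 0.892 0 0 0" --pt "0 -0.621 0.638 0.892 0 0 0" --pt "0 -0.621 0.638 0.892 0 0 0" --pt "0 -0.621 0.638 0.892 0 0 0" --pt "0 -0.621 0.638 0.892 0 0 0" --pt "0 -0.621 0.638 0.892 0 0 0" --pt "0 -0.621 0.638 0.892 0 0 0" --pt "0 -0.621 0.638 0.892 0 0 0" --pt "0 -0.621 0.638 0.892 0 0 0" --pt "0 -0.621 0.638 0.892 0 0 0" --pt "0.06 -0.621 0.638 0.892 0 0 0" --pt "0.083 -0.621 0.638 0.892 0 0 0" --pt "0.083 -0.621 0.638 0.892 0 0 0" --pt "0.083 -0.621 0.638 0.892 0 0 0" --force 20

```text
time: 2.2
tool_pos: [0.6299, -0.1026, 0.1155]
tcp_rot: [0.881, 1.39, -0.888]
wrist_force: [-0.2, -0.1, -0.1]
width: -0.0
```

```bash
python3 - <<'E'
from h import *
d=np.array([-.4234,.9059]); move([.6323,-.1008,.006],-d)
im,p,h,L=lids('top');cv2.imwrite('pics/t1.png',im)
for w,c,a in L:print(' lid',np.round(w,3),np.round(c),a)
print(monitor.read_state()['width'])
im,p,h,L=lids('scene');cv2.imwrite('pics/s1.png',im)
E
```

```text
t 2.2 pos [ 0.6299 -0.1026  0.1155] shift [ 0.1095  0.0037 -0.0003] turn [-0.0029 -0.003   0.0071]
 lid [ 0.677 -0.178] [301. 161.] 62
 lid [ 0.537 -0.249] [331. 216.] 236
0.003378554948440058
```

View pics/s1.png

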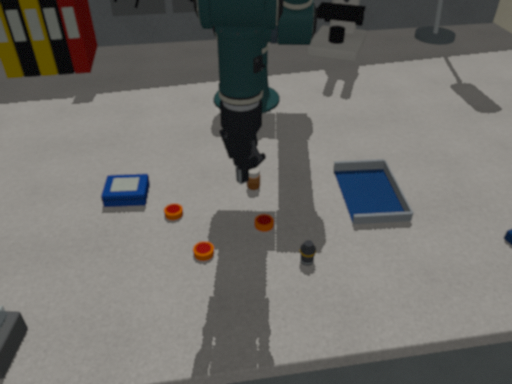

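Request:
jog_arm --pt "0.04 0.004 0 -0.003 -0.003 0.007 0" --pt "0.08 0.004 0 -0.003 -0.003 0.007 0" --pt "0.1 0.004 0 -0.003 -0.003 0.007 0" --pt "0.109 0.004 0 -0.003 -0.003 0.007 0" --pt "0.109 0.004 -0.01 -0.003 -0.003 0.007 0" --pt "0.109 0.004 -0.02 -0.003 -0.003 0.007 0" --pt "0.109 0.004 -0.03 -0.003 -0.003 0.007 0" --pt "0.109 0.004 -0.04 -0.003 -0.003 0.007 0" --pt "0.109 0.004 -0.05 -0.003 -0.003 0.007 0" --pt "0.109 0.004 -0.06 -0.003 -0.003 0.007 0" --pt "0.109 0.004 -0.07 -0.003 -0.003 0.007 0" --pt "0.109 0.004 -0.08 -0.003 -0.003 0.007 0" --pt "0.109 0.004 -0.09 -0.003 -0.003 0.007 0" --pt "0.109 0.004 -0.1 -0.003 -0.003 0.007 0" --pt "0.109 0.004 -0.11 -0.003 -0.003 0.007 0" --pt "0.109 0.004 -0.115 -0.003 -0.003 0.007 0" --pt "0.109 0.004 -0.12 -0.003 -0.003 0.007 0" --pt "0.109 0.004 -0.12 -0.003 -0.003 0.007 0"

```text
time: 4.1
tool_pos: [0.584, 0.01, 0.0106]
tcp_rot: [0.881, 1.381, -0.877]
wrist_force: [-0.4, 0.1, 0.5]
width: -0.001
```

```bash
cat > chk.py <<'E'
import sys
from h import *
k,n=sys.argv[1:3]
im,p,h,L=lids('scene');cv2.imwrite(f'pics/s{k}.png',im)
for w,c,a in L:
    if w[0]>0.2: print(' lid',np.round(w-[.003,0],3),np.round(c),a)
s=monitor.read_state();R=Ro.from_rotvec(s['tcp_rot']).as_matrix()
print('t',round(float(s['time']),2),'tcp',np.round(s['tool_pos'],4),'pushdir',np.round(-R[:,2],3),'F',np.round(s['wrist_force'],1))
for w,c,a in L:
    if w[0]>0.2: print('  in tool frame',np.round(R.T@(np.r_[w-[.003,0],.01]-s['tool_pos']),4))
E
python3 chk.py 2 scene
```

```text
lid [ 0.465 -0.053] [253. 184.] 69
 lid [ 0.538 -0.249] [173. 211.] 221
 lid [ 0.607 -0.052] [264. 222.] 248
 lid [ 0.674 -0.191] [203. 251.] 290
t 4.15 tcp [0.5843 0.0097 0.0107] pushdir [-0.426  0.905 -0.003] F [-0.4  0.   0.1]
  in tool frame [ 1.000e-04 -1.348e-01  5.600e-03]
  in tool frame [ 0.0006 -0.1515  0.2141]
  in tool frame [ 0.0009 -0.0055  0.0656]
  in tool frame [ 0.0013 -0.0045  0.2193]
```

View pics/s2.png

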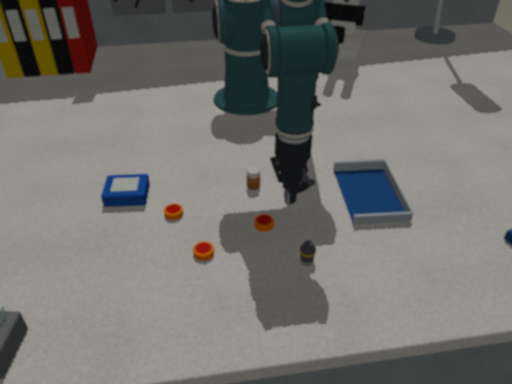

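```bash
python3 - <<'E'
from h import *
s=monitor.read_state()
for n in('scene','top'):
    p=imaging.camera_params(n)
    for z in(0,.03,.06,.1):
        q=np.linalg.inv(p['T'])@np.r_[s['tool_pos']+[0,0,z],1];print(n,z,p['fx']*q[0]/q[2]+p['cx'],p['fy']*q[1]/q[2]+p['cy'])
imt=imaging.read_camera('top');ims=imaging.read_camera('scene')
cv2.imwrite('pics/c3.png',np.hstack([cv2.resize(imt[130:280,170:320],(390,390)),cv2.resize(ims[130:280,220:370],(390,390))]))
E
```

```text
scene 0 288.4381109922635 211.67297557899434
scene 0.03 289.07549350003137 201.44421670391085
scene 0.06 289.7362778959008 190.83990269875292
scene 0.1 290.65601018062415 176.07997493887441
top 0 226.42846995698878 197.72717445160788
top 0.03 225.76845695475464 195.30988007209166
top 0.06 225.072662711991 192.76153707484946
top 0.1 224.0840596427984 189.14078318872527
```

View pics/c3.png

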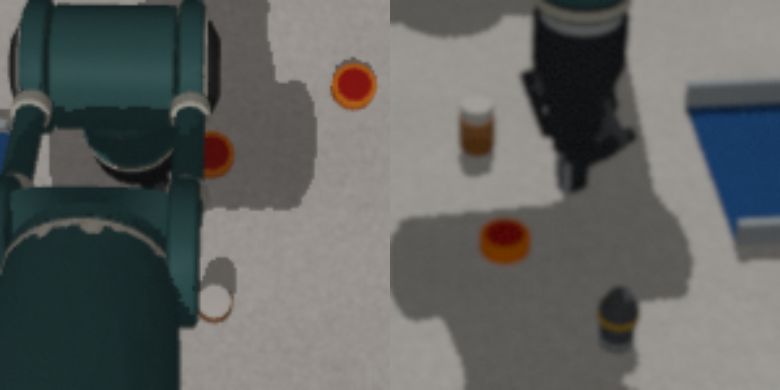

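Request:
jog_arm --pt "0.004 0 0 0 0 0 0" --pt "0.007 0 0 0 0 0 0" --pt "0.007 0 0 0 0 0 0" --pt "0.007 0 0 0 0 0 0"

```text
time: 4.65
tool_pos: [0.5844, 0.0091, 0.0034]
tcp_rot: [0.882, 1.381, -0.878]
wrist_force: [0.3, 0.4, -0.1]
width: -0.005
```

```bash
python3 - <<'E'
from h import *
s=monitor.read_state();print(s['tool_pos'],s['wrist_force'])
ims=imaging.read_camera('scene');c=ims[150:230,250:330];c=np.clip(c.astype(float)*2.2,0,255).astype('uint8')
cv2.imwrite('pics/c4.png',cv2.resize(c,(560,560),interpolation=0))
E
```

```text
[0.58436562 0.00914569 0.00340591] [ 0.26711104  0.44187791 -0.14346167]
```

View pics/c4.png

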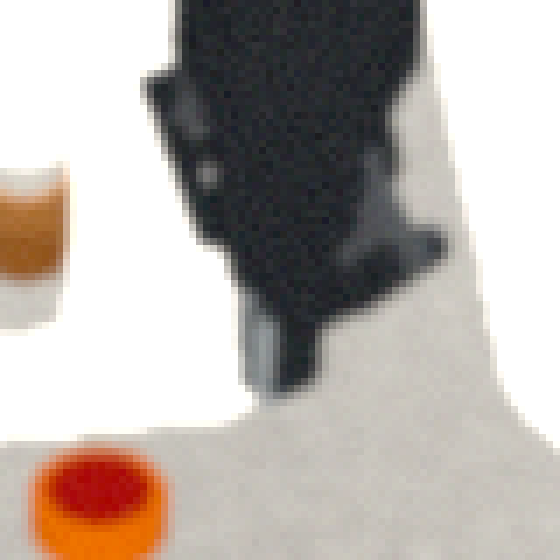

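Request:
jog_arm --pt "0.003 0 0 0 0 0 0" --pt "0.006 0 0 0 0 0 0" --pt "0.009 0 0 0 0 0 0" --pt "0.009 0 0 0 0 0 0"

```text
time: 5.1
tool_pos: [0.5839, 0.0092, -0.0061]
tcp_rot: [0.881, 1.382, -0.878]
wrist_force: [-0.4, 0.1, 0.2]
width: -0.0
```

```bash
python3 - <<'E'
from h import *
s=monitor.read_state();print(s['tool_pos'],s['wrist_force'])
ims=imaging.read_camera('scene');p=imaging.camera_params('scene')
g=ims.max(2)[150:230,250:330];m=(g<45).astype('uint8')
b=max(blobs(m),key=lambda t:t[1]);ys,xs=np.nonzero(b[2]);i=ys.argmax();print('lowest dark px',xs[ys==ys.max()].mean()+250,ys.max()+150)
q=np.linalg.inv(p['T'])@np.r_[s['tool_pos'],1];print(p['fx']*q[0]/q[2]+p['cx'],p['fy']*q[1]/q[2]+p['cy'])
E
```

```text
[ 0.5839219   0.00920542 -0.00614838] [-0.42382458  0.06658216  0.17812089]
lowest dark px 290.0 208
287.8617039662932 217.1690198224766
```

Request:
jog_arm --pt "0.003 0 0 0 0 0 0" --pt "0.006 0 0 0 0 0 0" --pt "0.008 0 0 0 0 0 0" --pt "0.008 0 0 0 0 0 0"

```text
time: 5.55
tool_pos: [0.5837, 0.0092, -0.0144]
tcp_rot: [0.881, 1.382, -0.878]
wrist_force: [0.2, 0.3, -0.2]
width: 0.002
```

Request:
jog_arm --pt "0.002 0 0 0 0 0 0" --pt "0.004 0 0 0 0 0 0" --pt "0.004 0 0 0 0 0 0"

```text
time: 5.85
tool_pos: [0.5834, 0.0092, -0.0188]
tcp_rot: [0.881, 1.383, -0.879]
wrist_force: [0.3, -0.4, 0.7]
width: -0.002
```

Request:
jog_arm --pt "0.002 0 0 0 0 0 0" --pt "0.004 0 0 0 0 0 0" --pt "0.004 0 0 0 0 0 0"

```text
time: 6.15
tool_pos: [0.5831, 0.0092, -0.0232]
tcp_rot: [0.881, 1.383, -0.879]
wrist_force: [0.3, -0.5, 0.1]
width: 0.001
```

```bash
python3 - <<'E'
from h import *
s=monitor.read_state();print(s['tool_pos'],s['wrist_force'])
ims=imaging.read_camera('scene');p=imaging.camera_params('scene')
g=ims.max(2)[150:230,250:330];m=(g<45).astype('uint8')
b=max(blobs(m),key=lambda t:t[1]);ys,xs=np.nonzero(b[2]);i=ys.argmax();print('lowest dark px',xs[ys==ys.max()].mean()+250,ys.max()+150)
q=np.linalg.inv(p['T'])@np.r_[s['tool_pos'],1];print(p['fx']*q[0]/q[2]+p['cx'],p['fy']*q[1]/q[2]+p['cy'])
E
```

```text
[ 0.58305347  0.00924053 -0.02319363] [ 0.33979116 -0.47956682  0.14753601]
lowest dark px 289.0 214
287.45279650492523 222.46069145700673
```

Request:
jog_arm --pt "0.002 0 0 0 0 0 0" --pt "0.004 0 0 0 0 0 0" --pt "0.004 0 0 0 0 0 0"

```text
time: 6.5
tool_pos: [0.5829, 0.0092, -0.0274]
tcp_rot: [0.88, 1.384, -0.879]
wrist_force: [-1.1, -0.4, -0.5]
width: -0.001
```

Request:
jog_arm --pt "0.002 0 0 0 0 0 0" --pt "0.003 0 0 0 0 0 0" --pt "0.003 0 0 0 0 0 0"

```text
time: 6.8
tool_pos: [0.5832, 0.0092, -0.028]
tcp_rot: [0.88, 1.384, -0.879]
wrist_force: [-6.5, 0.1, 17.3]
width: -0.002
```

Request:
jog_arm --pt "-0.003 0 0 0 0 0 0" --pt "-0.008 0 0 0 0 0 0" --pt "-0.008 0 0 0 0 0 0"

```text
time: 7.1
tool_pos: [0.5841, 0.0092, -0.0192]
tcp_rot: [0.881, 1.382, -0.878]
wrist_force: [-0.1, 0.7, 1.4]
width: 0.0
```

```bash
python3 - <<'E'
from h import *
s=monitor.read_state();print(s['tool_pos'],s['wrist_force'])
ims=imaging.read_camera('scene');p=imaging.camera_params('scene')
g=ims.max(2)[150:240,250:330];c=np.clip(ims[150:240,250:330].astype(float)*2.2,0,255).astype('uint8')
b=max(blobs((g<45)),key=lambda t:t[1]);ys,xs=np.nonzero(b[2])
for y in range(ys.max()-14,ys.max()+1,2):print(y+150,xs[ys==y].min()+250,xs[ys==y].max()+250)
u=xs[ys==ys.max()].mean()+250;v=ys.max()+150.5;z=s['tool_pos'][2]+.028
print(u,v,'corner at',ray(p,(u,v),z),'z',z)
R=Ro.from_rotvec(s['tcp_rot']).as_matrix()
for a in(-.0145,.0145):
  for bb in(-.011,.011):
    w=s['tool_pos']+R@[0,a,bb];w[2]=z;q=np.linalg.inv(p['T'])@np.r_[w,1];print('pred corner',np.round(w,3),np.round([p['fx']*q[0]/q[2]+p['cx'],p['fy']*q[1]/q[2]+p['cy']],1))
cv2.imwrite('pics/c5.png',cv2.resize(c,(640,720),interpolation=0)[:600])
E
```

```text
[ 0.58405567  0.00924025 -0.01921356] [-0.14246647  0.65542189  1.43916655]
199 285 305
201 286 301
203 288 296
205 289 294
207 289 294
209 289 294
211 289 293
213 289 290
289.5 213.5 corner at [0.58873549 0.01122261] z 0.008786436730777853
pred corner [0.566 0.013 0.009] [288.1 207.1]
pred corner [ 0.576 -0.007  0.009] [280.5 210.6]
pred corner [0.593 0.025 0.009] [296.  213.9]
pred corner [0.602 0.005 0.009] [288.3 217.6]
```

View pics/c5.png

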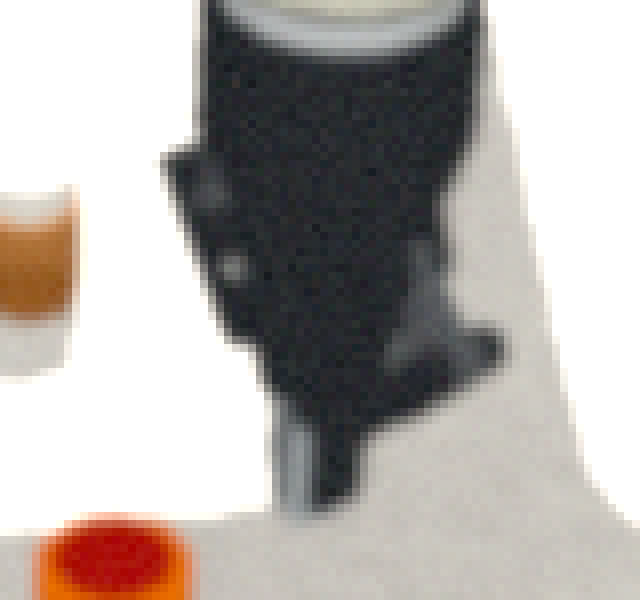

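```bash
cat >> h.py <<'E'
def movey(pos,d):
    "as move, but tool -y along push direction d"
    d=np.r_[d[:2],0]/np.hypot(*d[:2]);return move(pos,np.cross([0,0,-1.],-d))
E
python3 - <<'E'
from h import *
a=np.array([.608,-.052]);b=np.array([.48,.225]);d=(b-a)/np.hypot(*(b-a));print(d,np.hypot(*(b-a)))
st=a-d*.048;movey([*st,-.020],d)
E
```

```text
[-0.41947377  0.90776746] 0.3051442281938166
t 7.15 pos [ 0.5837  0.0092 -0.0197] shift [ 0.0005 -0.0043  0.1138] turn [ 1.5769e+00 -5.0000e-04 -3.0000e-03]
```

Request:
jog_arm --pt "-0.05 -0.004 0 0 0 0 0" --pt "-0.05 -0.004 0.03 0.3 0 0 0" --pt "-0.05 -0.004 0.06 0.6 0 0 0" --pt "-0.05 -0.004 0.09 0.9 0 0 0" --pt "-0.05 -0.004 0.114 1.2 0 0 0" --pt "-0.05 -0.004 0.114 1.577 0 0 0" --pt "-0.05 -0.004 0.114 1.577 0 0 0" --pt "-0.05 -0.004 0.114 1.577 0 0 0" --pt "-0.05 -0.004 0.114 1.577 0 0 0" --pt "-0.05 -0.004 0.114 1.577 0 0 0" --pt "-0.05 -0.004 0.114 1.577 0 0 0" --pt "-0.05 -0.004 0.114 1.577 0 0 0" --pt "-0.03 -0.004 0.114 1.577 0 0 0" --pt "-0.01 -0.004 0.114 1.577 0 0 0" --pt "0.0 -0.004 0.114 1.577 0 0 0" --pt "0.0 -0.004 0.114 1.577 0 0 0" --pt "0.0 -0.004 0.114 1.577 0 0 0"

```text
time: 8.85
tool_pos: [0.6285, -0.0956, -0.0196]
tcp_rot: [1.984, 0.435, -1.98]
wrist_force: [0.6, 0.8, -0.3]
width: 0.002
```

```bash
sed -i "s/'pushdir',np.round(-R\[:,2\],3)/'pushdir',np.round(-R[:,1],3)/" chk.py; python3 chk.py 6 s
```

```text
lid [ 0.538 -0.249] [173. 211.] 222
 lid [ 0.608 -0.052] [264. 223.] 237
 lid [ 0.674 -0.191] [203. 251.] 289
t 8.9 tcp [ 0.6292 -0.0958 -0.0189] pushdir [-0.419  0.908 -0.002] F [ 0.  -0.3  1. ]
  in tool frame [-0.0291  0.1006  0.1465]
  in tool frame [-0.029  -0.0488  0.0008]
  in tool frame [-0.0286  0.1048 -0.0007]
```

Request:
jog_arm --pt "0.001 -0.01 0 0 0 0 0" --pt "0.001 -0.02 0 0 0 0 0" --pt "0.001 -0.03 0 0 0 0 0" --pt "0.001 -0.04 0 0 0 0 0" --pt "0.001 -0.05 0 0 0 0 0" --pt "0.001 -0.06 0 0 0 0 0" --pt "0.001 -0.07 0 0 0 0 0" --pt "0.001 -0.08 0 0 0 0 0" --pt "0.001 -0.09 0 0 0 0 0" --pt "0.001 -0.1 0 0 0 0 0" --pt "0.001 -0.11 0 0 0 0 0" --pt "0.001 -0.12 0 0 0 0 0" --pt "0.001 -0.125 0 0 0 0 0" --pt "0.001 -0.125 0 0 0 0 0"

```text
time: 10.3
tool_pos: [0.5772, 0.0187, -0.0193]
tcp_rot: [1.986, 0.435, -1.976]
wrist_force: [-0.1, -0.7, 5.9]
width: -0.004
```

```bash
python3 chk.py 7 s
```

```text
lid [ 0.465 -0.053] [253. 184.] 67
 lid [0.564 0.05 ] [304. 205.] 158
 lid [ 0.539 -0.249] [173. 212.] 218
 lid [ 0.674 -0.191] [203. 251.] 288
t 10.35 tcp [ 0.5772  0.0186 -0.0193] pushdir [-0.42   0.908 -0.002] F [ 0.3 -0.4  6.3]
  in tool frame [-0.0299  0.0178  0.1315]
  in tool frame [-0.0294 -0.0342 -0.0016]
  in tool frame [-0.0294  0.2264  0.147 ]
  in tool frame [-0.0288  0.2306  0.0003]
```

Request:
jog_arm --pt "-0.003 -0.005 0 0 0 0 0" --pt "-0.003 -0.015 0 0 0 0 0" --pt "-0.003 -0.025 0 0 0 0 0" --pt "-0.003 -0.035 0 0 0 0 0" --pt "-0.003 -0.045 0 0 0 0 0" --pt "-0.003 -0.055 0 0 0 0 0" --pt "-0.003 -0.065 0 0 0 0 0" --pt "-0.003 -0.075 0 0 0 0 0" --pt "-0.003 -0.085 0 0 0 0 0" --pt "-0.003 -0.095 0 0 0 0 0" --pt "-0.003 -0.1 0 0 0 0 0" --pt "-0.003 -0.1 0 0 0 0 0"

```text
time: 11.55
tool_pos: [0.5349, 0.11, -0.0166]
tcp_rot: [1.986, 0.435, -1.976]
wrist_force: [-0.4, -0.4, -0.4]
width: 0.003
```

```bash
python3 chk.py 8 s
```

```text
lid [ 0.465 -0.053] [253. 184.] 67
 lid [0.522 0.139] [336. 190.] 117
 lid [ 0.539 -0.249] [173. 212.] 218
 lid [ 0.674 -0.191] [203. 251.] 289
t 11.6 tcp [ 0.5352  0.1097 -0.0166] pushdir [-0.42   0.907 -0.003] F [ 0.2 -0.3  0.6]
  in tool frame [-0.0268  0.1181  0.1317]
  in tool frame [-0.0266 -0.0324 -0.0007]
  in tool frame [-0.0264  0.3266  0.1473]
  in tool frame [-0.0257  0.3309  0.0006]
```

Request:
jog_arm --pt "0 -0.005 0 0 0 0 0" --pt "0 -0.015 0 0 0 0 0" --pt "0 -0.025 0 0 0 0 0" --pt "0 -0.035 0 0 0 0 0" --pt "0 -0.045 0 0 0 0 0" --pt "0 -0.055 0 0 0 0 0" --pt "0 -0.065 0 0 0 0 0" --pt "0 -0.075 0 0 0 0 0" --pt "0 -0.085 0 0 0 0 0" --pt "0 -0.09 0 0 0 0 0" --pt "0 -0.095 0 0 0 0 0" --pt "0 -0.095 0 0 0 0 0" --pt "0 -0.08 0 0 0 0 0" --pt "-0.04 -0.06 0 0 0 0 0" --pt "-0.08 -0.05 0 0 0 0 0" --pt "-0.08 -0.05 0 0 0 0 0"

```text
time: 13.2
tool_pos: [0.5201, 0.1541, 0.0697]
tcp_rot: [1.999, 0.433, -1.965]
wrist_force: [1.2, 0.7, -0.1]
width: -0.0
```

```bash
python3 chk.py 9 s;python3 - <<'E'
from h import *
a=np.array([.539,-.249]);b=np.array([.543,.22]);d=(b-a)/np.hypot(*(b-a));print(d,np.hypot(*(b-a)))
st=a-d*.048;movey([*st,-.018],d)
E
```

```text
lid [0.478 0.22 ] [362. 176.] 201
 lid [ 0.465 -0.053] [253. 184.] 72
 lid [ 0.538 -0.249] [173. 211.] 221
 lid [ 0.674 -0.191] [203. 251.] 288
t 13.25 tcp [0.518  0.1541 0.0671] pushdir [-0.419  0.908 -0.005] F [-0.2 -0.6  0.1]
  in tool frame [ 0.0567 -0.0766  0.0101]
  in tool frame [0.0562 0.1656 0.1358]
  in tool frame [0.057  0.374  0.1508]
  in tool frame [0.0588 0.378  0.0037]
[0.00852847 0.99996363] 0.469017057259115
t 13.25 pos [0.518  0.1541 0.0671] shift [0.0849 0.4179 0.1711] turn [ 0.4404 -0.0132 -0.0017]
```

Request:
jog_arm --pt "0 0.418 0.171 0.44 -0.013 -0.002 0" --pt "0 0.418 0.171 0.44 -0.013 -0.002 0" --pt "0 0.418 0.171 0.44 -0.013 -0.002 0" --pt "0 0.418 0.171 0.44 -0.013 -0.002 0" --pt "0 0.418 0.171 0.44 -0.013 -0.002 0" --pt "0 0.418 0.171 0.44 -0.013 -0.002 0" --pt "0 0.418 0.171 0.44 -0.013 -0.002 0" --pt "0 0.418 0.171 0.44 -0.013 -0.002 0" --pt "0 0.418 0.171 0.44 -0.013 -0.002 0" --pt "0 0.418 0.171 0.44 -0.013 -0.002 0" --pt "0 0.418 0.171 0.44 -0.013 -0.002 0" --pt "0.03 0.418 0.171 0.44 -0.013 -0.002 0" --pt "0.06 0.418 0.171 0.44 -0.013 -0.002 0" --pt "0.075 0.418 0.171 0.44 -0.013 -0.002 0" --pt "0.075 0.418 0.171 0.44 -0.013 -0.002 0" --pt "0.075 0.418 0.171 0.44 -0.013 -0.002 0"

```text
time: 14.85
tool_pos: [0.5386, -0.2961, -0.0081]
tcp_rot: [-2.217, 0.007, 2.218]
wrist_force: [0.2, 0.4, 0.6]
width: 0.001
```

```bash
python3 chk.py 10 s;python3 - <<'E'
from h import *
d=np.array([.0085,1]);movey([.539,-.297,-.018],d)
E
```

```text
lid [0.477 0.219] [362. 176.] 200
 lid [ 0.464 -0.053] [253. 184.] 71
 lid [ 0.539 -0.249] [173. 212.] 219
 lid [ 0.673 -0.191] [203. 251.] 294
t 14.9 tcp [ 0.5394 -0.2968 -0.0071] pushdir [ 0.007  1.    -0.   ] F [ 0.3 -0.2  0.2]
  in tool frame [-0.0173 -0.5158  0.0657]
  in tool frame [-0.0172 -0.2429  0.0771]
  in tool frame [-0.0171 -0.0483  0.0012]
  in tool frame [-0.0169 -0.1069 -0.1333]
t 14.9 pos [ 0.5394 -0.2968 -0.0071] shift [0.0109 0.0002 0.0004] turn [ 0.0012 -0.0013 -0.0004]
```

Request:
jog_arm --pt "0.005 0 0.0005 0 0 0 0" --pt "0.01 0 0.0005 0 0 0 0" --pt "0.01 -0.008 0.0005 0 0 0 0" --pt "0.01 -0.016 0.0005 0 0 0 0" --pt "0.01 -0.026 0.0005 0 0 0 0" --pt "0.01 -0.036 0.0005 0 0 0 0" --pt "0.01 -0.046 0.0005 0 0 0 0" --pt "0.01 -0.056 0.0005 0 0 0 0" --pt "0.01 -0.068 0.0005 0 0 0 0" --pt "0.01 -0.08 0.0005 0 0 0 0" --pt "0.01 -0.092 0.0005 0 0 0 0" --pt "0.01 -0.104 0.0005 0 0 0 0" --pt "0.01 -0.116 0.0005 0 0 0 0" --pt "0.01 -0.126 0.0005 0 0 0 0" --pt "0.01 -0.135 0.0005 0 0 0 0" --pt "0.01 -0.14 0.0005 0 0 0 0" --pt "0.01 -0.14 0.0005 0 0 0 0"

```text
time: 16.6
tool_pos: [0.54, -0.1561, -0.0172]
tcp_rot: [-2.22, 0.008, 2.217]
wrist_force: [-0.2, -0.8, 0.5]
width: -0.0
```

```bash
python3 chk.py 11 s;python3 - <<'E'
from h import *
d=np.array([.0085,1]);movey([.543,.185,-.018],d)
E
```

```text
lid [0.477 0.219] [362. 176.] 200
 lid [ 0.464 -0.053] [253. 184.] 73
 lid [ 0.542 -0.127] [226. 207.] 210
 lid [ 0.673 -0.191] [203. 251.] 294
t 16.65 tcp [ 0.5401 -0.1566 -0.0171] pushdir [ 0.007  1.    -0.   ] F [-1.  -0.4  0.1]
  in tool frame [-0.0274 -0.3756  0.065 ]
  in tool frame [-0.0273 -0.1034  0.0768]
  in tool frame [-0.0271 -0.0295 -0.0016]
  in tool frame [-0.0269  0.0333 -0.1336]
t 16.65 pos [ 0.5401 -0.1566 -0.0171] shift [ 0.0007 -0.3416 -0.0006] turn [ 0.0018 -0.0014 -0.0005]
```

Request:
jog_arm --pt "0 -0.006 -0.001 0 0 0 0" --pt "0 -0.016 -0.001 0 0 0 0" --pt "0 -0.028 -0.001 0 0 0 0" --pt "0 -0.04 -0.001 0 0 0 0" --pt "0 -0.052 -0.001 0 0 0 0" --pt "0 -0.064 -0.001 0 0 0 0" --pt "0 -0.076 -0.001 0 0 0 0" --pt "0 -0.088 -0.001 0 0 0 0" --pt "0 -0.1 -0.001 0 0 0 0" --pt "0 -0.112 -0.001 0 0 0 0" --pt "0 -0.124 -0.001 0 0 0 0" --pt "0 -0.136 -0.001 0 0 0 0" --pt "0 -0.148 -0.001 0 0 0 0" --pt "0 -0.16 -0.001 0 0 0 0" --pt "0 -0.17 -0.001 0 0 0 0" --pt "0 -0.177 -0.001 0 0 0 0" --pt "0 -0.18 -0.001 0 0 0 0" --pt "0 -0.18 -0.001 0 0 0 0"

```text
time: 18.45
tool_pos: [0.5423, 0.0237, -0.0172]
tcp_rot: [-2.22, 0.007, 2.217]
wrist_force: [0.3, -0.9, -0.4]
width: 0.001
```

```bash
python3 chk.py 12 s;python3 - <<'E'
from h import *
d=np.array([.0085,1]);movey([.543,.19,-.018],d)
E
```

```text
lid [0.477 0.22 ] [362. 176.] 199
 lid [ 0.465 -0.053] [253. 184.] 70
 lid [0.544 0.053] [303. 200.] 190
 lid [ 0.674 -0.191] [203. 251.] 289
t 18.5 tcp [ 0.5423  0.0234 -0.0172] pushdir [ 0.006  1.    -0.001] F [ 0.2 -0.7 -0.2]
  in tool frame [-0.0274 -0.1957  0.0661]
  in tool frame [-0.0273  0.0766  0.0765]
  in tool frame [-0.0272 -0.0297 -0.0016]
  in tool frame [-0.0269  0.2133 -0.1327]
t 18.5 pos [ 0.5423  0.0234 -0.0172] shift [ 0.0007 -0.1666  0.0003] turn [ 0.0021 -0.0013 -0.0006]
```

Request:
jog_arm --pt "0 -0.008 0 0 0 0 0" --pt "0 -0.02 0 0 0 0 0" --pt "0 -0.032 0 0 0 0 0" --pt "0 -0.044 0 0 0 0 0" --pt "0 -0.056 0 0 0 0 0" --pt "0 -0.068 0 0 0 0 0" --pt "0 -0.08 0 0 0 0 0" --pt "0 -0.092 0 0 0 0 0" --pt "0 -0.104 0 0 0 0 0" --pt "0 -0.116 0 0 0 0 0" --pt "0 -0.128 0 0 0 0 0" --pt "0 -0.14 0 0 0 0 0" --pt "0 -0.152 0 0 0 0 0" --pt "0 -0.162 0 0 0 0 0" --pt "0 -0.168 0 0 0 0 0" --pt "0 -0.168 0 0 0 0 0" --pt "0 -0.15 0 0 0 0 0" --pt "-0.04 -0.13 0 0 0 0 0" --pt "-0.08 -0.12 0 0 0 0 0" --pt "-0.08 -0.12 0 0 0 0 0"

```text
time: 20.5
tool_pos: [0.548, 0.1429, 0.0689]
tcp_rot: [-2.23, 0.008, 2.203]
wrist_force: [0.9, -0.2, 0.6]
width: -0.002
```

```bash
python3 chk.py 13 s;python3 - <<'E'
from h import *
a=np.array([.674,-.191]);b=np.array([.605,.22]);d=(b-a)/np.hypot(*(b-a));print(d,np.hypot(*(b-a)))
st=a-d*.048;print(st);movey([*st,-.018],d)
E
```

```text
lid [0.477 0.219] [362. 176.] 200
 lid [ 0.464 -0.053] [253. 184.] 72
 lid [0.542 0.22 ] [371. 192.] 218
 lid [ 0.674 -0.191] [203. 251.] 290
t 20.55 tcp [0.5463 0.1431 0.0665] pushdir [0.008 1.    0.001] F [0.  0.2 0.2]
  in tool frame [ 0.0559 -0.0758  0.0699]
  in tool frame [0.0556 0.1966 0.0809]
  in tool frame [ 0.0565 -0.0772  0.0054]
  in tool frame [ 0.0573  0.3329 -0.1295]
[-0.1655662   0.98619868] 0.41675172465150045
[ 0.68194718 -0.23833754]
t 20.55 pos [0.5463 0.1431 0.0665] shift [ 0.0854  0.3804 -0.138 ] turn [-1.745e-01 -8.800e-03  1.000e-04]
```

Request:
jog_arm --pt "0 0.38 -0.139 -0.191 -0.009 0 0" --pt "0 0.38 -0.139 -0.191 -0.009 0 0" --pt "0 0.38 -0.139 -0.191 -0.009 0 0" --pt "0 0.38 -0.139 -0.191 -0.009 0 0" --pt "0 0.38 -0.139 -0.191 -0.009 0 0" --pt "0 0.38 -0.139 -0.191 -0.009 0 0" --pt "0 0.38 -0.139 -0.191 -0.009 0 0" --pt "0 0.38 -0.139 -0.191 -0.009 0 0" --pt "0 0.38 -0.139 -0.191 -0.009 0 0" --pt "0 0.38 -0.139 -0.191 -0.009 0 0" --pt "0.03 0.38 -0.139 -0.191 -0.009 0 0" --pt "0.06 0.38 -0.139 -0.191 -0.009 0 0" --pt "0.07 0.38 -0.139 -0.191 -0.009 0 0" --pt "0.076 0.38 -0.139 -0.191 -0.009 0 0" --pt "0.076 0.38 -0.139 -0.191 -0.009 0 0" --pt "0.076 0.38 -0.139 -0.191 -0.009 0 0"

```text
time: 22.15
tool_pos: [0.6839, -0.2378, -0.0071]
tcp_rot: [2.127, 0.195, -2.123]
wrist_force: [0.9, 0.1, 0.6]
width: 0.001
```

```bash
python3 chk.py 14 s;python3 - <<'E'
from h import *
d=np.array([-.182,.983]);movey([.6827,-.2382,-.018],d)
E
```

```text
lid [0.477 0.219] [362. 176.] 198
 lid [ 0.465 -0.053] [253. 184.] 68
 lid [0.542 0.22 ] [371. 192.] 218
 lid [ 0.673 -0.191] [203. 251.] 292
t 22.2 tcp [ 0.6842 -0.2381 -0.0067] pushdir [-0.182  0.983 -0.001] F [ 0.2 -0.6 -0.3]
  in tool frame [-0.0177 -0.4875  0.1199]
  in tool frame [-0.0174 -0.2222  0.1818]
  in tool frame [-0.0175 -0.4767  0.0562]
  in tool frame [-0.0168 -0.0485  0.002 ]
t 22.2 pos [ 0.6842 -0.2381 -0.0067] shift [ 0.0113 -0.0002  0.0015] turn [ 0.0002 -0.0022 -0.0014]
```

Request:
jog_arm --pt "0.005 0 0.002 0 0 0 0" --pt "0.01 0 0.002 0 0 0 0" --pt "0.01 -0.008 0.002 0 0 0 0" --pt "0.01 -0.016 0.002 0 0 0 0" --pt "0.01 -0.026 0.002 0 0 0 0" --pt "0.01 -0.036 0.002 0 0 0 0" --pt "0.01 -0.046 0.002 0 0 0 0" --pt "0.01 -0.056 0.002 0 0 0 0" --pt "0.01 -0.068 0.002 0 0 0 0" --pt "0.01 -0.08 0.002 0 0 0 0" --pt "0.01 -0.092 0.002 0 0 0 0" --pt "0.01 -0.104 0.002 0 0 0 0" --pt "0.01 -0.116 0.002 0 0 0 0" --pt "0.01 -0.126 0.002 0 0 0 0" --pt "0.01 -0.135 0.002 0 0 0 0" --pt "0.01 -0.14 0.002 0 0 0 0" --pt "0.01 -0.14 0.002 0 0 0 0"

```text
time: 23.9
tool_pos: [0.6566, -0.1, -0.017]
tcp_rot: [2.127, 0.195, -2.122]
wrist_force: [0.1, -0.4, 0.6]
width: -0.002
```

```bash
python3 chk.py 15 s
```

```text
lid [0.477 0.219] [362. 176.] 198
 lid [0.542 0.22 ] [371. 192.] 218
 lid [ 0.652 -0.07 ] [259. 237.] 234
t 23.95 tcp [ 0.6567 -0.1005 -0.017 ] pushdir [-0.183  0.983 -0.002] F [0.5 0.8 0.8]
  in tool frame [-0.0277 -0.3473  0.1177]
  in tool frame [-0.0276 -0.3364  0.054 ]
  in tool frame [-0.027  -0.0308 -0.0013]
```

Request:
jog_arm --pt "0 -0.006 -0.001 0 0 0 0" --pt "0 -0.016 -0.001 0 0 0 0" --pt "0 -0.028 -0.001 0 0 0 0" --pt "0 -0.04 -0.001 0 0 0 0" --pt "0 -0.052 -0.001 0 0 0 0" --pt "0 -0.064 -0.001 0 0 0 0" --pt "0 -0.076 -0.001 0 0 0 0" --pt "0 -0.088 -0.001 0 0 0 0" --pt "0 -0.1 -0.001 0 0 0 0" --pt "0 -0.112 -0.001 0 0 0 0" --pt "0 -0.124 -0.001 0 0 0 0" --pt "0 -0.136 -0.001 0 0 0 0" --pt "0 -0.146 -0.001 0 0 0 0" --pt "0 -0.154 -0.001 0 0 0 0" --pt "0 -0.16 -0.001 0 0 0 0" --pt "0 -0.16 -0.001 0 0 0 0"

```text
time: 25.55
tool_pos: [0.6283, 0.0577, -0.0172]
tcp_rot: [2.126, 0.195, -2.122]
wrist_force: [0.5, -0.5, -0.4]
width: 0.003
```

```bash
python3 chk.py 16 s
```

```text
lid [0.477 0.219] [362. 176.] 200
 lid [ 0.464 -0.053] [253. 184.] 70
 lid [0.542 0.22 ] [371. 192.] 218
 lid [0.624 0.088] [327. 221.] 190
t 25.6 tcp [ 0.6284  0.0572 -0.0172] pushdir [-0.183  0.983 -0.002] F [ 0.4  0.5 -0.3]
  in tool frame [-0.0278 -0.1871  0.1185]
  in tool frame [-0.0275  0.0781  0.1818]
  in tool frame [-0.0276 -0.1762  0.0549]
  in tool frame [-0.0273 -0.0309 -0.0014]
```

```bash
python3 - <<'E'
from h import *
d=np.array([-.45,.893]);c=np.array([.623,.088]);movey([*(c-d*.036),-.018],d)
E
```

```text
t 25.6 pos [ 0.6284  0.0572 -0.0172] shift [ 0.0008  0.0033 -0.0104] turn [-0.2823 -0.0018 -0.0019]
```

Request:
jog_arm --pt "0 0.012 0 0 0 0 0" --pt "0 0.012 -0.006 -0.14 0 0 0" --pt "0 0.012 -0.012 -0.28 0 0 0" --pt "0 0.012 -0.013 -0.28 0 0 0" --pt "0 0.004 -0.01 -0.28 0 0 0" --pt "0 -0.006 -0.008 -0.28 0 0 0" --pt "0 -0.016 -0.005 -0.28 0 0 0" --pt "0 -0.026 -0.002 -0.28 0 0 0" --pt "0 -0.036 0.001 -0.28 0 0 0" --pt "0 -0.046 0.004 -0.28 0 0 0" --pt "0 -0.056 0.007 -0.28 0 0 0" --pt "0 -0.064 0.009 -0.28 0 0 0" --pt "0 -0.067 0.01 -0.28 0 0 0" --pt "0 -0.067 0.01 -0.28 0 0 0"

```text
time: 27.0
tool_pos: [0.6061, 0.1218, -0.0173]
tcp_rot: [1.964, 0.463, -1.96]
wrist_force: [1.0, -0.2, -0.5]
width: 0.001
```

```bash
python3 chk.py 17 s;  python3 - <<'E'
from h import *
im,p,h,L=lids('top');cv2.imwrite('pics/t17.png',im)
for w,c,a in L:print(' toplid',np.round(w+[.002,0],3),np.round(c),a)
E
```

```text
lid [0.484 0.231] [367. 177.] 52
 lid [ 0.465 -0.052] [253. 184.] 67
 lid [0.542 0.22 ] [371. 192.] 218
 lid [0.595 0.152] [351. 209.] 147
t 27.05 tcp [ 0.6063  0.1214 -0.0173] pushdir [-0.448  0.894 -0.002] F [ 0.7  0.5 -0.1]
  in tool frame [-0.0278 -0.1532  0.0604]
  in tool frame [-0.0274  0.0922  0.2039]
  in tool frame [-0.0276 -0.1172  0.013 ]
  in tool frame [-0.0274 -0.0322 -0.004 ]
```

```bash
python3 - <<'E'
from h import *
d=np.array([.04,1]);c=np.array([.594,.15]);movey([*(c-d*.036),-.018],d)
E
```

```text
t 27.1 pos [ 0.6065  0.1212 -0.0173] shift [0.0007 0.0002 0.0157] turn [ 0.5044 -0.0023 -0.0019]
```

Request:
jog_arm --pt "0 0.014 0 0 0 0 0" --pt "0 0.014 0.01 0.15 0 0 0" --pt "0 0.014 0.02 0.3 0 0 0" --pt "0 0.014 0.023 0.45 0 0 0" --pt "0 0.014 0.023 0.504 0 0 0" --pt "0 0.007 0.019 0.504 0 0 0" --pt "0 -0.002 0.015 0.504 0 0 0" --pt "0 -0.011 0.01 0.504 0 0 0" --pt "0 -0.02 0.005 0.504 0 0 0" --pt "0 -0.029 0 0.504 0 0 0" --pt "0 -0.038 -0.005 0.504 0 0 0" --pt "0 -0.047 -0.01 0.504 0 0 0" --pt "0 -0.056 -0.015 0.504 0 0 0" --pt "0 -0.062 -0.018 0.504 0 0 0" --pt "0 -0.065 -0.02 0.504 0 0 0" --pt "0 -0.065 -0.02 0.504 0 0 0" --pt "0 -0.047 -0.01 0.504 0 0 0" --pt "-0.04 -0.029 0 0.504 0 0 0" --pt "-0.1 -0.02 0.005 0.504 0 0 0" --pt "-0.15 0.02 0.03 0.504 0 0 0"

```text
time: 29.1
tool_pos: [0.5906, 0.1081, 0.1132]
tcp_rot: [-2.207, 0.043, 2.197]
wrist_force: [1.2, -0.4, 0.2]
width: 0.001
```

Request:
jog_arm --pt "-0.05 0.05 0 0 0 0 0" --pt "-0.05 0.1 0 0 0 0 0" --pt "-0.05 0.15 0 0 0 0 0" --pt "-0.05 0.2 0 0 0 0 0" --pt "-0.05 0.25 0 0 0 0 0" --pt "-0.05 0.3 0 0 0 0 0" --pt "-0.05 0.35 0 0 0 0 0" --pt "-0.05 0.4 0 0 0 0 0" --pt "-0.05 0.45 0 0 0 0 0" --pt "-0.05 0.45 0 0 0 0 0" --pt "-0.05 0.45 0 0 0 0 0" --pt "-0.05 0.45 0 0 0 0 0"

```text
time: 30.3
tool_pos: [0.5727, -0.3411, 0.1628]
tcp_rot: [-2.205, 0.042, 2.197]
wrist_force: [0.0, 0.0, -0.3]
width: 0.001
```

```bash
python3 chk.py 18 s;  python3 - <<'E'
from h import *
im,p,h,L=lids('top')
for w,c,a in L:print(' toplid',np.round(w+[.002,0],3),np.round(c),a)
s=cv2.imread('pics/s18.png')
cv2.imwrite('pics/c18.png',np.vstack([cv2.resize(im[120:280,100:260],(400,400)).copy()[:, :],]) if 0 else np.hstack([cv2.resize(im[120:280,100:260],(400,400)),cv2.resize(s[140:280,220:420],(400,400))]))
E
```

```text
lid [0.477 0.219] [362. 176.] 200
 lid [ 0.465 -0.053] [253. 184.] 70
 lid [0.567 0.219] [374. 199.] 420
t 30.35 tcp [ 0.5729 -0.3404  0.1629] pushdir [0.038 0.999 0.001] F [-0.2 -0.4  0.2]
  in tool frame [ 0.153  -0.5556  0.1173]
  in tool frame [ 0.1527 -0.2829  0.1196]
  in tool frame [ 0.1534 -0.5588  0.0283]
```

View pics/c18.png

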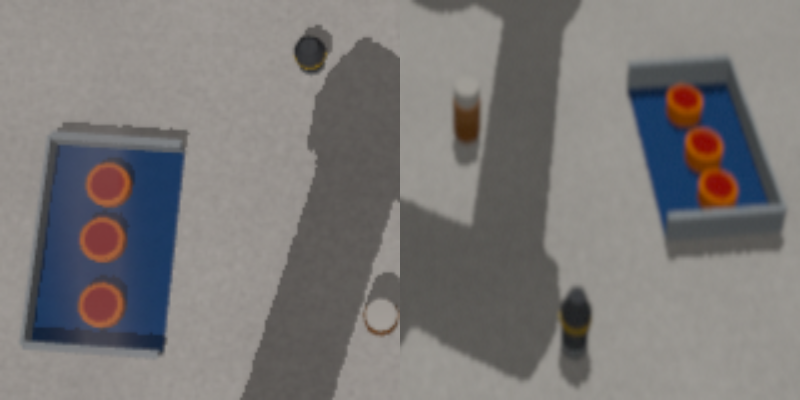

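The picture shows all three lids flat inside the tray, at top-crop pixels (109,184), (102,239) and (100,304). They are well behind the mouth edge at about x=170. The vial (381,316) and the objective (310,52) sit at the same pixels as in the first crop.

```bash
python3 -c "
from workcell import finish_job;print(finish_job())"
```

```text
the job is handed in; nothing more can be done
None
```

I swept all three lids into the tray with the fingers closed and handed the job in at about 30 s of the 64 s allowed. No verdict was reported.

**Lids:** in the last pictures all three lie flat at y ≈ 0.22 m, about 65 mm past the mouth line at y ≈ 0.155 m. Their x positions are about 0.477, 0.542 and 0.59–0.60 m, between the walls at 0.44 and 0.63 m. The last two lids merged into one blob in the scene camera. The top camera's lid mask found none of them, so those two rest on the picture and the earlier separate readings.

**Other objects:** the vial and objective were at the same pixels as at the start. The slide box was outside the last crop; the sweeps started more than 45 mm from it, but I did not check it in the final pictures.

**What went wrong on the way:**
- **Missed first sweep:** the real fingertips sit about 28 mm higher than the reported TCP, so the first sweep passed over a lid without touching it. A slow touch on the bench (17 N) gave the offset, and I used it for every later push.
- **Brief bench contact:** the wrist showed about 6 N upward during the first real push, so I raised the tool 3 mm.
- **Redirected lid:** the last lid was heading for the tray's mouth corner, so I steered it around in two short pushes.

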